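# Throw back the hold-down arm that pins the bench block

### The job

One of the two counterweighted hold-down arms is pressing its foot on the steel bench block. Lift that arm by its black handle and swing it up past its balance point, so that it rests fully open by itself on its rear stop. Leave the block lying where it is, and leave the other arm, which has nothing under it, down.

Things in the scene. Friction and masses are not known exactly. Their poses are not given: they have to be found in the camera images.
- hold_arm (a joint): Hinge angle, rad, of the steel arm (26 wide, 8 thick) whose foot is on the block. 0: level (start); grows as the handle is lifted. Hinge pin 95 mm above the table in a fork on a fixed base plate 200x74x10; brass counterweight behind. Balances near 0.89: let go below, it drops shut; beyond 1.1 it swings on slowly to its stop at 1.92 and stays. Lifting takes 1 to 2 N; damped, no spring or latch.
- hold_arm_grip (a point): Centre of the black handle at that arm's end: cylinder 20 mm dia., 50 mm long, parallel to the hinge pin, 95 mm above the table at start, free on both flat ends and above (pinch it from above across its length; it can turn between the fingers). Frame turns with the arm: +x along the arm to the hinge pin, 150 mm away; y along the handle, level; z up at start. It moves on a 150 mm circle.
- bench_block: Plain steel block, 64x64x16 mm, 0.5 kg, loose, lying flat on the base plate (10 mm above the table) under the arm's round foot, whose stem is 85 mm from the hinge pin. Origin: centre of its underside, z up.
- spare_arm (a joint): Hinge angle, rad, of the other hold-down arm, alike in shape and size, on its own base plate some 0.5 m to the left or right of the first. Nothing lies under it, so it hangs lower, at about -0.18. Leave it so. Between the two stands are a turntable with a soldering tile, a wire stand and an upright tin, up to 0.25 m high: keep clear or pass above.
Not all that is in view belongs to the job. There is more than one size of the bench_block; the one meant has the size given above.

How it is judged:
By the outcome, as a careful person would: the job done as asked, in the order asked, and still so for the second after the job is handed in, with the robot touching nothing.
It also fails if it takes over 37 s, if anything falls off the work surface, if the arm or the gripper's body presses on something with over 40 N, if the wrist force passes 120 N, or if a joint passes its speed limit or range.

### The arm

A 7-joint arm with a two-finger parallel gripper is mounted at the origin on a cart in front of the work surface, level with it; the furniture and walls round the work are solid. World frame = base frame: x ahead of the robot, y to its left, z up, the work surface at z = 0. Lengths are in m, angles in degrees, forces in N, time in s.
With the tool pointing down it reaches from about 0.425 to 0.875 m from the base axis. Payload 4.7 kg.
Tool frame: the origin (TCP) lies at the very end of the fingers, on their centre line; the grasp point (between the pads) lies 19 mm behind it (env.grasp_offset is the distance from the TCP to the grasp point, in m); z points along the fingers, y is the line along which they close (so a half turn about z gives the same grasp; the last joint's range is limited). The gripper opens to 87 mm and grips with 3 to 60 N. Pads are 19 mm wide; open, the fingers measure 117 mm over their backs; the gripper's body (75 mm by 190 mm) begins 51 mm behind the grasp point.
Start: joints at [-74.364, 18.392, -4.016, 83.108, 1.295, 78.541, -3.26], TCP at [0.166, 0.628, 0.223] pointing down, gripper open.
Joint ranges: [-163.93, 163.93], [-17.29, 119.83], [-79.2, 71.16], [3.27, 140.29], [-89.18, 269.18], [5.43, 117.66], [-154.24, 154.24]. Speed limits (degrees/s): [147.25, 147.25, 180, 180, 180, 180, 180].

### API

Orientations are given as [roll, pitch, yaw] about the fixed x, y, z axes, in that order (R = Rz(yaw) Ry(pitch) Rx(roll)).
In Python, from cell import env gives the robot as it stands. The module is installed in compiled form; this text tells all that it offers.
- The arm moves only by the tool drive_tool, never from a script. Its argument "moves" is one flat list of numbers, 5 for each row, row after row: the shift along the tool's x, y, z in units of 40 mm (1.0 is 40 mm), then the turn about the tool's z in units of 10 degrees (1.0 is 10 degrees), then the finger opening in mm, from 0 to 87. A call has 1 to 5 rows; each row is the pose to reach, as a shift and turn from the pose commanded when the call began, along the tool's axes at that moment; what a row does not reach only later rows make up. A row lasts 1/8 s, in which the tool goes at most 62.5 mm and 10.7 degrees, less where a joint would pass 70% of its speed; a pose out of reach is approached as far as the arm can. A call with a gripper value outside its range is refused whole. The fingers move at their own pace and stop on an object; "squeeze" is the grip in N (left out, the last holds). Time passes only in rows, so rows that repeat a pose let the fingers close. It gives the time, the measured TCP pose, the force, the opening and the grip force at its end, in the units of the state.
- env.get_obs(): the state, without advancing time (a new reading comes with each control period).
- env.read_camera(name): name is "side" or "top" or "wrist"; returns (picture, depth): 480x640x3 uint8, red, green, blue; 480x640 float32, m along the optical axis (not along the pixel's ray), 0 where there is no reading.
- env.camera_model(name): a dict with "K" (3x3 intrinsics, pixels), "rvec" (rotation vector, rad) and "tvec" (3), from world to camera coordinates, as OpenCV has them; the wrist camera has in their place "tool_from_camera" (4x4, takes a point from camera to tool coordinates, whose origin is the TCP and whose axes are the flange's). Camera axes: x right, y down, z forward; pixel columns grow to the right and rows downward; lengths in m; the calibration is good to about 2 mm. A picture is of the moment at which its call begins: read the wrist's pose just before it. camera_model takes no time and is no camera call.
- env.sign_off(): hands the job in; it is judged then, once.
The state is a dict: "time_s": time; "qpos": joint angles; "joint_velocities": joint speeds; "effort": joint torques, N m; "tool_pos": TCP position; "tool_rot": TCP orientation; "force": force on the tool from outside, world axes, zero at the start; "wrist_torque": the same for the moment, N m; "grip_width": finger opening in m; "grasp_force": force on a finger pad.
Only numpy, scipy, OpenCV 4.12 (cv2) and the standard library are available. Lean on these libraries where they do the work, as an engineer would, in place of code of your own. Each camera call takes 0.05 s, during which the arm holds its last target. There are 200 camera calls.

## Working session

There is one attempt and no reset: what is moved stays moved. The work goes in short steps, Python scripts to look and compute and a tool call to move; the robot and the scene stay as the last step left them, time stands still between calls to the robot, and variables do not carry over. Pictures are saved under pics/ and viewed, at most 10 in all, crops included, and the job is handed in when it is done.

Besides the shell and the picture viewer there is one more tool, called after "Call:" as name(argument=value, ...) on one line, values as JSON. drive_tool: Moves the arm, as the interface text tells. Its arguments: {"type":"object","properties":{"moves":{"type":"array","items":{"type":"number"}},"squeeze":{"type":"number"}},"required":["moves"]}

```bash
mkdir -p pics; cat > h.py <<'E'
from cell import env
import numpy as np, cv2
from scipy.spatial.transform import Rotation as R
def grab(n):
    p,d=env.read_camera(n); np.savez(f'{n}.npz',p=p,d=d); return p,d
def load(n):
    z=np.load(f'{n}.npz'); return z['p'],z['d']
def pts(n,uv,z):
    m=env.camera_model(n); uv=np.atleast_2d(uv); z=np.atleast_1d(z)
    c=np.c_[uv,np.ones(len(uv))]@np.linalg.inv(m['K']).T*z[:,None]
    Rm=cv2.Rodrigues(np.array(m['rvec'],float))[0]
    return (c-np.ravel(m['tvec']))@Rm
E
python3 - <<'E'
from h import *
o=env.get_obs();print({k:np.round(v,3) for k,v in o.items()})
for n in('side','top'):
    p,d=grab(n); cv2.imwrite(f'pics/{n}1.png',p[...,::-1]); m=env.camera_model(n)
    print(n,pts(n,[[320,240]],[0])[0], (d>0).mean())
E
```

```text
{'time_s': np.float64(0.0), 'qpos': array([-74.363,  18.44 ,  -4.015,  83.178,   1.297,  78.54 ,  -3.259]), 'joint_velocities': array([-0.063,  0.032, -0.018, -0.007,  0.103,  0.126, -0.047]), 'effort': array([-0.0000e+00, -4.9127e+01, -4.0400e-01, -3.1254e+01, -6.4000e-02,
        4.3000e-02,  0.0000e+00]), 'tool_pos': array([0.166, 0.628, 0.221]), 'tool_rot': array([-1.79886e+02,  8.00000e-03,  1.65174e+02]), 'force': array([-0.144,  0.499, -0.131]), 'wrist_torque': array([-0.042,  0.002,  0.008]), 'grasp_force': np.float64(0.0), 'grip_width': np.float64(0.087)}
side [ 0.24770527 -1.13034699  0.64184285] 0.9961165364583333
top [ 0.26642049 -0.00578249  1.19371923] 0.9959016927083333
```

View pics/side1.png

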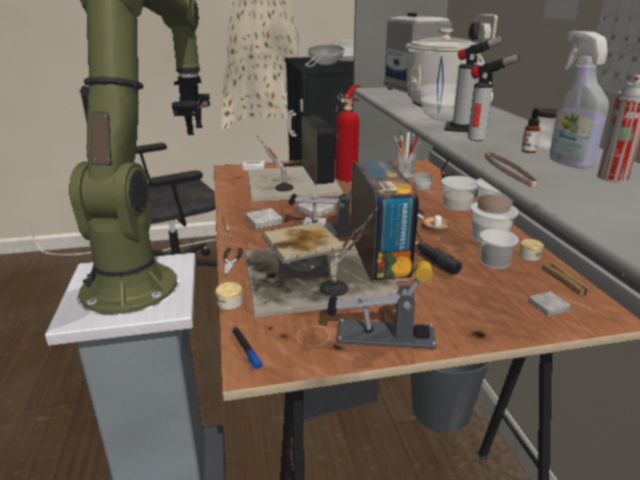

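View pics/top1.png

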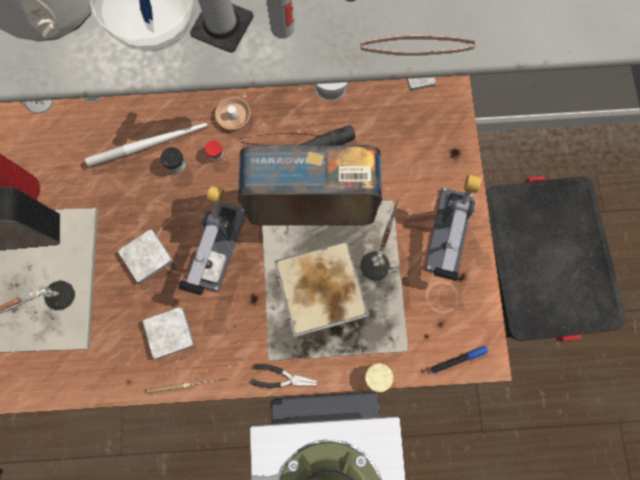

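Side view: near stand at (380,310), with nothing under its arm; the far one at (315,205) is partly hidden. Top view: the left stand has its handle at about (192,288), brass at (215,193) and a pale block under the arm at about (212,265). The right stand has its handle at (447,272) and no block.

Candidates: the left arm handle (192,288) against the right arm handle (447,272). For the block: the one at (212,265) under the left arm, against the loose blocks at (145,256) and (167,332). I choose the left arm, and check it in a crop while measuring.

```bash
python3 - <<'E'
from h import *
p,d=load('top')
cr=cv2.resize(p[170:310,140:280],(560,560),interpolation=cv2.INTER_CUBIC)
s,ds=load('side'); c2=cv2.resize(s[180:290,255:365],(560,560),interpolation=cv2.INTER_CUBIC)
cv2.imwrite('pics/c1.png',cv2.resize(np.hstack([cr,c2]),(800,400))[...,::-1])
# dark handle mask top, by height
v,u=np.mgrid[0:480,0:640]
for n,pp,dd,box in(('top',p,d,(170,310,140,280)),('side',s,ds,(180,290,255,365))):
    a,b,c,e=box; uv=np.c_[u[a:b,c:e].ravel(),v[a:b,c:e].ravel()]
    W=pts(n,uv,dd[a:b,c:e].ravel()); col=pp[a:b,c:e].reshape(-1,3)
    for name,m in(('dark',(col.max(1)<60)&(W[:,2]>.06)&(W[:,2]<.12)),('brass',(col[:,0]>120)&(col[:,2]<90)&(W[:,2]>.06)&(W[:,2]<.15))):
        im=np.zeros((b-a,e-c),np.uint8); im.ravel()[m]=255
        k,l,st,ce=cv2.connectedComponentsWithStats(im)
        for i in range(1,k):
            if st[i,4]>12:
                q=l.ravel()==i; w=W[q]
                ax=np.linalg.svd(w[:,:2]-w[:,:2].mean(0),full_matrices=False)[2][0]
                pr=(w[:,:2]-w[:,:2].mean(0))@ax
                print(n,name,np.round(ce[i]+[c,a],1),st[i,4],'med',np.median(w,0).round(3),'mid',((w.min(0)+w.max(0))/2).round(3),'zmax',w[:,2].max().round(3),'ax',np.degrees(np.arctan2(ax[1],ax[0])).round(1),'len',np.ptp(pr).round(3))
E
```

```text
top dark [247.4 206.5] 92 med [0.61  0.138 0.084] mid [0.614 0.139 0.09 ] zmax 0.12 ax 177.5 len 0.059
top dark [224.9 219.2] 42 med [0.582 0.185 0.104] mid [0.581 0.186 0.089] zmax 0.117 ax 150.1 len 0.015
top dark [204.2 222.4] 14 med [0.575 0.228 0.107] mid [0.575 0.228 0.107] zmax 0.114 ax 144.0 len 0.01
top dark [221.4 231.6] 14 med [0.557 0.195 0.089] mid [0.557 0.197 0.086] zmax 0.106 ax -108.3 len 0.007
top dark [190.7 287.5] 171 med [0.438 0.258 0.106] mid [0.439 0.258 0.103] zmax 0.112 ax -108.8 len 0.047
side dark [291.8 199.3] 34 med [0.438 0.238 0.103] mid [0.439 0.246 0.099] zmax 0.108 ax -115.5 len 0.035
side dark [344.3 208.1] 119 med [0.583 0.184 0.08 ] mid [0.583 0.195 0.087] zmax 0.113 ax -6.8 len 0.031
side dark [357.8 211.5] 266 med [0.61  0.138 0.089] mid [0.609 0.137 0.09 ] zmax 0.12 ax 177.6 len 0.039
side brass [307.4 238.4] 448 med [ 0.442 -0.017  0.097] mid [ 0.424 -0.019  0.097] zmax 0.101 ax -89.9 len 0.123
```

View pics/c1.png

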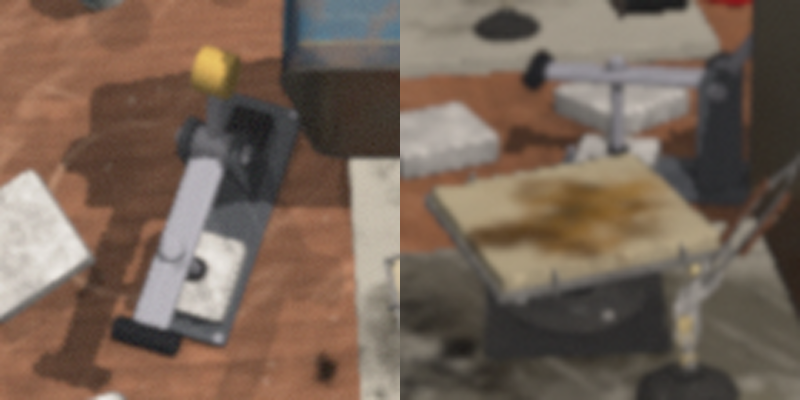

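The crop confirms it: the left arm's foot stands on a block on its plate, and its handle lies at top (191,287). Both views put the handle at about (0.439, 0.257, 0.095), with its axis at 71° and its hinge near (0.58, 0.207). The fork cheeks agree with that and the 150 mm radius. First I move above it.

Call:
drive_tool(moves=[-1.12, -0.9, 0, 0.1, 87, -2.24, -1.8, 0, 0.2, 87, -3.36, -2.7, 0, 0.3, 87, -4.48, -3.6, 0, 0.4, 87, -5.6, -4.5, 0, 0.45, 87])

```text
time_s: 0.72
tool_pos: [0.3376, 0.3952, 0.2223]
tool_rot: [-180.0, -0.0, 160.7]
force: [0.4, 0.7, 0.2]
grip_width: 0.0869
grasp_force: 0.0
```

Call:
drive_tool(moves=[-1.1, -0.9, 0, 0, 87, -2.2, -1.8, 0, 0, 87, -3.1, -2.95, 0, 0, 87, -3.1, -2.95, 0, 0, 87, -3.1, -2.95, 0, 0, 87])

```text
time_s: 1.35
tool_pos: [0.4144, 0.2451, 0.2224]
tool_rot: [180.0, -0.0, 160.7]
force: [-0.2, -0.2, -0.3]
grip_width: 0.0872
grasp_force: 0.0
```

```bash
python3 - <<'E'
from h import *
o=env.get_obs(); T=np.eye(4); T[:3,:3]=R.from_euler('xyz',o['tool_rot'],degrees=True).as_matrix(); T[:3,3]=o['tool_pos']
print(o['time_s'],o['tool_pos'],o['tool_rot'],o['force'])
p,d=grab('wrist'); cv2.imwrite('pics/w1.png',p[...,::-1]); m=env.camera_model('wrist'); np.savez('wp.npz',T=T@m['tool_from_camera'])
v,u=np.mgrid[0:480,0:640]; K=m['K']
c=np.stack([(u-K[0,2])/K[0,0]*d,(v-K[1,2])/K[1,1]*d,d,np.ones_like(d)],-1).reshape(-1,4)
W=(c@(T@m['tool_from_camera']).T)[:,:3]; col=p.reshape(-1,3)
mk=(col.max(1)<60)&(W[:,2]>.08)&(W[:,2]<.115)&(d.ravel()>0)&(np.hypot(W[:,0]-.439,W[:,1]-.257)<.06)
w=W[mk]; r=cv2.minAreaRect((w[:,:2]*1000).astype(np.float32)); print(mk.sum(),r,np.percentile(w[:,2],[2,50,98]))
E
```

```text
1.35 [0.41439303 0.24508898 0.2224118 ] [ 1.79975411e+02 -3.90697917e-02  1.60670969e+02] [-0.18861302 -0.20503517 -0.30439392]
1183 ((440.76873779296875, 259.8634948730469), (48.58600616455078, 17.6840877532959), 68.09317779541016) [0.09477564 0.10307857 0.10537686]
```

View pics/w1.png

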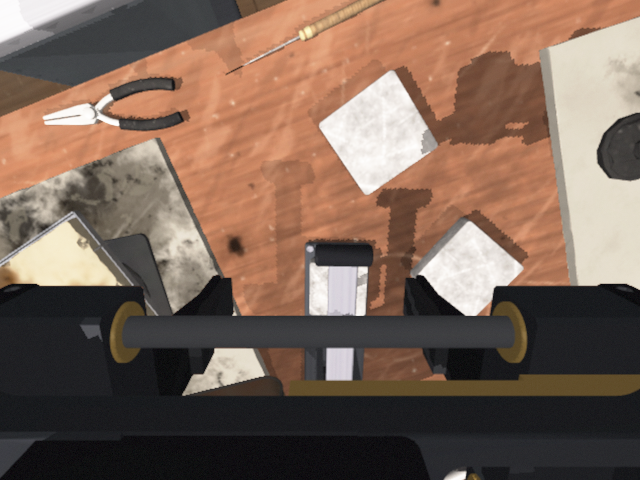

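The wrist view shows the black handle at (343,253), level in the image and so aligned with the fingers. Its centre is (0.440, 0.259) with the top at 0.105, which agrees with the other cameras. Next: shift, descend and close.

Call:
drive_tool(moves=[-0.5, 0.55, 0, 0, 87, -0.5, 0.55, 1, 0, 87, -0.5, 0.55, 2, 0, 87, -0.5, 0.55, 3, 0, 87, -0.5, 0.55, 3.65, 0, 87])

```text
time_s: 2.02
tool_pos: [0.439, 0.2601, 0.0742]
tool_rot: [-179.9, -0.1, 160.9]
force: [0.7, 0.6, 0.7]
grip_width: 0.0872
grasp_force: 0.0
```

Call:
drive_tool(moves=[0, 0, 0, 0, 70, 0, 0, 0, 0, 60, 0, 0, 0, 0, 45, 0, 0, 0, 0, 40, 0, 0, 0, 0, 40], squeeze=12)

```text
time_s: 2.65
tool_pos: [0.4414, 0.2591, 0.0774]
tool_rot: [179.9, 0.0, 160.7]
force: [0.3, -0.4, 2.4]
grip_width: 0.0504
grasp_force: 12.0
```

Call:
drive_tool(moves=[-0.02, 0, -0.37, 0, 40, -0.07, 0, -0.745, 0, 40, -0.17, 0, -1.11, 0, 40, -0.3, 0, -1.46, 0, 40, -0.46, 0, -1.8, 0, 40])

```text
time_s: 3.28
tool_pos: [0.458, 0.2529, 0.1496]
tool_rot: [180.0, -0.1, 160.7]
force: [-1.6, 2.2, 0.0]
grip_width: 0.0497
grasp_force: 12.0
```

Call:
drive_tool(moves=[-0.195, 0, -0.32, 0, 40, -0.42, 0, -0.615, 0, 40, -0.68, 0, -0.89, 0, 40, -0.96, 0, -1.14, 0, 40, -1.265, 0, -1.355, 0, 40])

```text
time_s: 3.9
tool_pos: [0.507, 0.2349, 0.2038]
tool_rot: [-180.0, 0.0, 160.6]
force: [-3.1, -0.9, 2.2]
grip_width: 0.0497
grasp_force: 12.0
```

Call:
drive_tool(moves=[-0.325, 0, -0.185, 0, 40, -0.665, 0, -0.34, 0, 40, -1.025, 0, -0.455, 0, 40, -1.385, 0, -0.54, 0, 40, -1.385, 0, -0.54, 0, 40])

```text
time_s: 4.53
tool_pos: [0.5605, 0.2153, 0.2245]
tool_rot: [-179.9, 0.2, 160.5]
force: [-2.0, -4.9, 4.4]
grip_width: 0.0495
grasp_force: 12.0
```

```bash
python3 - <<'E'
from h import *
s,ds=grab('side');p,d=grab('top')
a=cv2.resize(s[120:300,220:420],(440,400)); b=cv2.resize(p[170:310,120:280],(360,400))
cv2.imwrite('pics/c2.png',np.hstack([a,b])[...,::-1])
E
```

```text
(no output)
```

View pics/c2.png

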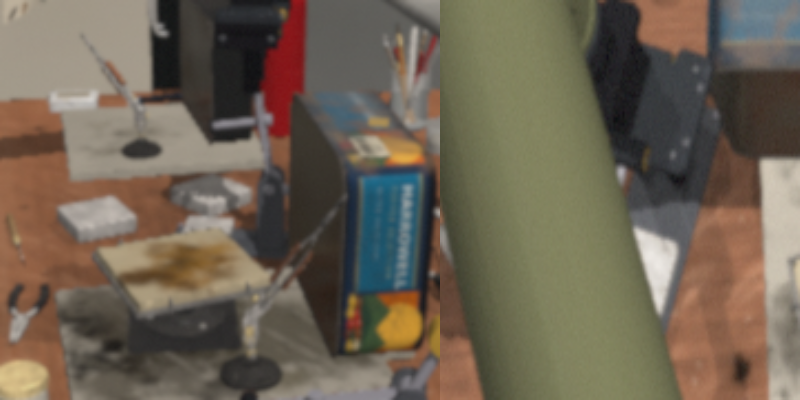

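The side view shows the arm nearly upright (crop (262,130)) with the block still on its plate, and the handle held at about 1.4 rad, past balance. Now I open and withdraw upward.

Call:
drive_tool(moves=[0, 0, 0, 0, 70, 0, 0, 0, 0, 80, 0, 0, 0, 0, 80, 0, 0, -0.7, 0, 80, 0, 0, -1.5, 0, 80])

```text
time_s: 5.25
tool_pos: [0.5578, 0.2183, 0.2843]
tool_rot: [-180.0, -0.1, 160.7]
force: [0.7, -0.2, -0.1]
grip_width: 0.0793
grasp_force: 0.0
```

Call:
drive_tool(moves=[0, 0, -1.2, 0, 80, 1, 0.3, -1.5, 0, 80, 2, 0.9, -1.5, 0, 80, 2.8, 2, -1.5, 0, 80, 3, 3, -1.5, 0, 80])

```text
time_s: 5.88
tool_pos: [0.4824, 0.3742, 0.3451]
tool_rot: [179.8, -0.1, 160.9]
force: [1.2, -0.4, -0.3]
grip_width: 0.0802
grasp_force: 0.0
```

Call:
drive_tool(moves=[0.5, 1.2, 0, 0, 80, 1, 2.4, 0, 0, 80, 1.5, 3.6, 0, 0, 80, 1.5, 3.6, 0, 0, 80, 1.5, 3.6, 0, 0, 80])

```text
time_s: 6.5
tool_pos: [0.4759, 0.5261, 0.3438]
tool_rot: [-179.9, 0.0, 160.7]
force: [0.8, 0.6, 0.5]
grip_width: 0.0801
grasp_force: 0.0
```

Call:
drive_tool(moves=[0, 0, 0, 0, 80, 0, 0, 0, 0, 80, 0, 0, 0, 0, 80, 0, 0, 0, 0, 80, 0, 0, 0, 0, 80])

```text
time_s: 7.12
tool_pos: [0.4759, 0.5263, 0.3445]
tool_rot: [180.0, 0.0, 160.7]
force: [0.4, 1.3, -0.7]
grip_width: 0.0801
grasp_force: 0.0
```

Call:
drive_tool(moves=[0, 0, 0, 0, 80, 0, 0, 0, 0, 80, 0, 0, 0, 0, 80, 0, 0, 0, 0, 80, 0, 0, 0, 0, 80])

```text
time_s: 7.75
tool_pos: [0.4758, 0.5263, 0.3444]
tool_rot: [180.0, 0.0, 160.7]
force: [-0.8, 0.2, 0.0]
grip_width: 0.0797
grasp_force: 0.0
```

```bash
python3 - <<'E'
from h import *
print(env.get_obs()['force'])
s,ds=grab('side');p,d=grab('top')
a=cv2.resize(s[120:300,220:420],(440,400)); b=cv2.resize(p[170:310,140:280],(360,400))
cv2.imwrite('pics/c3.png',np.hstack([a,b])[...,::-1])
v,u=np.mgrid[0:480,0:640]
W=pts('side',np.c_[u.ravel(),v.ravel()],ds.ravel())
m=(s.reshape(-1,3).max(1)<70)&(np.hypot(W[:,0]-.631,W[:,1]-.19)<.08)&(W[:,2]>.2)&(W[:,2]<.28)
print(m.sum(),np.median(W[m],0))
E
```

```text
[-0.83906595  0.23659832  0.00568346]
132 [0.61204346 0.14047416 0.22756825]
```

View pics/c3.png

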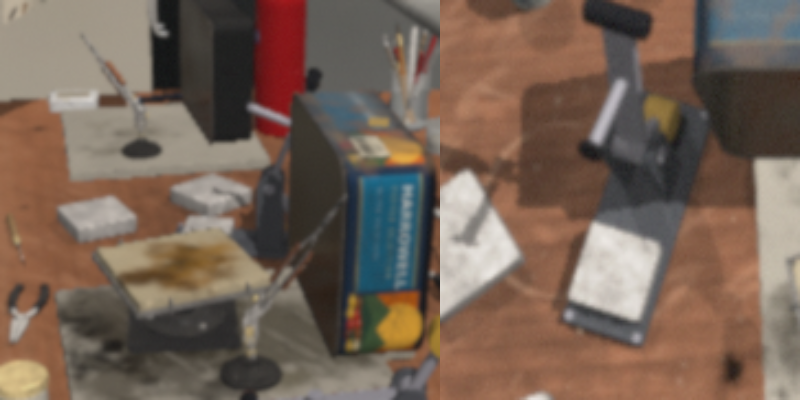

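The arm is now past vertical with its handle at crop (618,15), and the block lies on the plate. I wait a bit and check that the handle has stopped at the 1.92 stop, expected near (0.631, 0.19, 0.236).

Call:
drive_tool(moves=[0, 0, 0, 0, 80, 0, 0, 0, 0, 80, 0, 0, 0, 0, 80, 0, 0, 0, 0, 80, 0, 0, 0, 0, 80])

```text
time_s: 8.48
tool_pos: [0.4759, 0.5263, 0.3444]
tool_rot: [180.0, -0.0, 160.7]
force: [0.3, -0.9, -0.7]
grip_width: 0.0801
grasp_force: 0.0
```

Call:
drive_tool(moves=[0, 0, 0, 0, 80, 0, 0, 0, 0, 80, 0, 0, 0, 0, 80, 0, 0, 0, 0, 80, 0, 0, 0, 0, 80])

```text
time_s: 9.1
tool_pos: [0.4759, 0.5263, 0.3444]
tool_rot: [180.0, 0.0, 160.7]
force: [-0.1, -0.2, -0.1]
grip_width: 0.0798
grasp_force: 0.0
```

```bash
python3 - <<'E'
from h import *
v,u=np.mgrid[0:480,0:640]
def f(p,d):
    W=pts('top',np.c_[u.ravel(),v.ravel()],d.ravel())
    m=(p.reshape(-1,3).max(1)<60)&(np.hypot(W[:,0]-.631,W[:,1]-.19)<.06)&(W[:,2]>.2)&(W[:,2]<.28)
    w=W[m]; print(m.sum(),w.mean(0),u.ravel()[m].mean(),v.ravel()[m].mean())
f(*load('top')); p0=load('top')[0]; p,d=grab('top'); f(p,d)
sp=load('side'); print(np.abs(p.astype(int)-p0)[170:310,140:280].mean())
E
```

```text
219 [0.62490096 0.18878697 0.24547967] 208.5205479452055 176.09132420091325
221 [0.62497637 0.1886971  0.24528702] 208.58823529411765 176.08597285067873
1.8645748299319729
```

The handle is at rest at the expected stop position.

```bash
python3 -c "
from cell import env
print(env.sign_off())"
```

```text
the job is handed in; nothing more can be done
None
```

The left hold-down arm now rests fully open on its rear stop, its block is still on the base plate, I didn't touch the other arm, and I handed the job in at about 9 s of the 37 s allowed.

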